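# Load the soap press and lock it over centre

## Robot

A 6-joint arm with a two-finger parallel gripper is mounted at the origin on the work surface. World frame = base frame: x ahead of the robot, y to its left, z up, the work surface at z = 0. Lengths are in m, angles in rad, forces in N, time in s.
With the tool pointing down it reaches from about 0.375 to 0.975 m from the base axis. Payload 3.8 kg.
Tool frame: the origin (TCP) lies midway between the tips of the shut fingers; the grasp point (between the pads) lies 19 mm behind it; z points along the fingers, y is the line along which they close (so a half turn about z gives the same grasp; the last joint's range is limited). The gripper opens to 85 mm and grips with 20 to 120 N. Pads are 22 mm wide; open, the fingers measure 114 mm over their backs; the gripper's body (76 mm by 85 mm) begins 54 mm behind the grasp point. The pads swing forward as they close: fully open they stand 13 mm farther back than shut.
Start: joints at [1.097, 0.264, 1.604, -0, 1.274, -0.037], TCP at [0.286, 0.612, 0.231] pointing down, gripper open.
Joint ranges: [-2.63, 2.63], [-0.94, 2.18], [0.31, 2.57], [-1.31, 4.45], [0, 2.66], [-2.55, 2.55]. Speed limits (rad/s): [2.57, 2.57, 3.14, 3.14, 3.14, 3.14].

## Interface

Orientations are given as a rotation vector (axis times angle).
In Python, from workcell import bot gives the robot as it stands.
- The arm moves only by the tool jog_arm, never from a script. Its argument "motion" is a list of rows, each a list of 5 numbers: the opening, from -1 (shut) to 1 (fully open), then the shift along the tool's x, y, z in mm, then the turn about the tool's z in degrees. In form: [[claw, x, y, z, twist], ...]. A call has 1 to 10 rows; each row shifts and turns the commanded pose from where the row before left it, along the tool's axes as they then stand; what a row does not reach is not made up. A row lasts 1/12 s, in which the tool goes at most 41.7 mm and 7.16 degrees, less where a joint would pass 70% of its speed; a pose out of reach is approached as far as the arm can. A call with a gripper value outside its range is refused whole. The fingers move at their own pace and stop on an object; "force" is the grip in N (left out, the last holds). Time passes only in rows, so rows that do not move let the fingers close. It gives the time, the measured TCP pose, the force, the opening and the grip force at its end, in the units of the state.
- bot.read_state(): the state, without advancing time (a new reading comes with each control period).
- bot.read_camera(name): name is "scene" or "top"; returns (picture, depth): 420x560x3 uint8, red, green, blue; 420x560 float32, m along the optical axis (not along the pixel's ray), 0 where there is no reading.
- bot.get_calibration(name): a dict with "vfov" (degrees; the focal length in pixels is half the picture's height over the tangent of half this angle, whatever the lens; pixels are square), "cx", "cy" (the principal point, pixels), "rvec" (rotation vector, rad) and "tvec" (3), from world to camera coordinates, as OpenCV has them. Camera axes: x right, y down, z forward; pixel columns grow to the right and rows downward; lengths in m; the calibration is good to about 2 mm. A picture is of the moment at which its call begins. get_calibration takes no time and is no camera call.
- bot.finish_job(): hands the job in; it is judged then, once.
The state is a dict: "time": time; "q": joint angles; "joint_vel": joint speeds; "joint_torque": joint torques, N m; "tool_pos": TCP position; "tcp_rot": TCP orientation; "wrist_force": force on the tool from outside, world axes, zero at the start; "torque": the same for the moment, N m; "width": opening from 0.0 (shut) to 1.0 (fully open); "grip_force": force on a finger pad.
Only numpy, scipy, OpenCV 4.12 (cv2) and the standard library are available. Lean on these libraries where they do the work, as an engineer would, in place of code of your own. Each camera call takes 0.05 s, during which the arm holds its last target. There are 200 camera calls.

## Task

Stand every soap bar from the desk upright in the press, flower up, in one neat side-by-side row, one bar to a lane and lengthwise along it, while the press is open. Then turn the flywheel clockwise by its black handle, against the spring, until it passes its dead centre, and stop just past it, so that the yellow pusher has squared the row against the blue fence and the wheel stays there when you let go; do not let it run on over so that the press opens again, and leave the beaker and the dye bottle where they are.

Things in the scene. Friction and masses are not known exactly. Their poses are not given: they have to be found in the camera images.
- press: grey base plate of the soap press, 260 x 345 x 12 mm, fixed to the desk; origin on the desk surface. Five lanes lie side by side along its x, at x = -92, -46, 0, 46, 92 mm on an aluminium bed whose top is 20 mm up, parted by flat painted lines. The yellow pusher pushes bars along +y to the blue fence. The flywheel is at y = -120 mm: rim radius 85 mm, top 64 mm over the desk.
- fence (a point): middle of the blue fence's inner face, at y = 108 mm in the press's frame, 30 mm over the desk; fence and yellow pusher rise 18 mm over the bed, the blue side cheeks beside the outer lanes (inner faces at x = +-117 mm) 26 mm
- lane1 (a point): point on the bed surface in the middle of the open bay of lane 1 (46 mm wide), 20 mm over the desk
- lane2 (a point): point on the bed surface in the middle of the open bay of lane 2 (46 mm wide), 20 mm over the desk
- lane3 (a point): point on the bed surface in the middle of the open bay of lane 3 (46 mm wide), 20 mm over the desk
- lane4 (a point): point on the bed surface in the middle of the open bay of lane 4 (46 mm wide), 20 mm over the desk
- lane5 (a point): point on the bed surface in the middle of the open bay of lane 5 (46 mm wide), 20 mm over the desk
- hub (a point): point on the flywheel's upright axis, 100 mm over the desk
- handle_grip (a point): point on the axis of the black upright handle (24 mm diameter, 66 to 122 mm over the desk), 100 mm over the desk, 65 mm from the flywheel's axis. The handle spins freely on its own pin, so a grip on it need not turn with the wheel.
- platen_face (a point): middle of the yellow pusher's face, 30 mm over the desk; at y = -19 mm in the press's frame when open (bay 127 mm long), at 45 mm at dead centre. Return springs on it resist the flywheel: the push needed at the handle peaks at about 12 N some 50 degrees before dead centre and falls to about 5 N (bearing friction) at dead centre; beyond it the springs drive the wheel on
- wheel (a joint): angle of the flywheel in rad, growing clockwise seen from above, -0.8 (stop) to 6.6; 0 = fully open (red dot on the rim away from the bars), 3.14 = dead centre (red dot towards the bars, in line with the red mark on the bed). Let go, it stays put within about 0.35 rad either side of dead centre and below about 1.2 rad; elsewhere it springs towards open
- bar_pink: pink soap bar, 36 (its x) x 60 (its y) x 44 (its z, height) mm, 0.1 kg, flower on the top; origin in the centre of the underside. It may be absent.
- bar_white: white soap bar, 36 (its x) x 60 (its y) x 44 (its z, height) mm, 0.1 kg, flower on the top; origin in the centre of the underside. It may be absent.
- bar_aqua: aqua soap bar, 36 (its x) x 60 (its y) x 44 (its z, height) mm, 0.1 kg, flower on the top; origin in the centre of the underside. It may be absent.
- bar_lilac: lilac soap bar, 36 (its x) x 60 (its y) x 44 (its z, height) mm, 0.1 kg, flower on the top; origin in the centre of the underside. It may be absent.
- bar_peach: peach soap bar, 36 (its x) x 60 (its y) x 44 (its z, height) mm, 0.1 kg, flower on the top; origin in the centre of the underside. It may be absent.
- beaker: glass beaker, 70 mm across, 90 mm high, bystander; origin in the centre of its underside
- dye: small red dye bottle with white cap, 32 mm across, 75 mm high, bystander; origin in the centre of its underside
There are look-alikes about, which are no part of the job. Of the things that look like the bar_pink, take the one that is farthest to the robot's right at the start.

How it is judged:
On the way, in this order (a step that is already met when the one before it is completed fails the run):
1. every soap bar stands flat in its own lane, lengthwise, with the press still open ((x of bar_pink in the frame of press between -0.104 and -0.08 m or x of bar_pink in the frame of press between -0.058 and -0.034 m or x of bar_pink in the frame of press between -0.012 and 0.012 m or x of bar_pink in the frame of press between 0.034 and 0.058 m or x of bar_pink in the frame of press between 0.08 and 0.104 m) and y of bar_pink in the frame of press between 0 and 0.088 m and z of bar_pink in the frame of press between 0.015 and 0.026 m and angle between each of bar_pink, bar_white, bar_aqua, bar_lilac, bar_peach's own z axis and vertical below 0.12 rad and angle between the y axis of each of bar_pink, bar_white, bar_aqua, bar_lilac, bar_peach and the y axis of press, either way round below 0.25 rad and linear speed of each of bar_pink, bar_white, bar_aqua, bar_lilac, bar_peach below 0.03 m/s and (x of bar_white in the frame of press between -0.104 and -0.08 m or x of bar_white in the frame of press between -0.058 and -0.034 m or x of bar_white in the frame of press between -0.012 and 0.012 m or x of bar_white in the frame of press between 0.034 and 0.058 m or x of bar_white in the frame of press between 0.08 and 0.104 m) and y of bar_white in the frame of press between 0 and 0.088 m and z of bar_white in the frame of press between 0.015 and 0.026 m and (x of bar_aqua in the frame of press between -0.104 and -0.08 m or x of bar_aqua in the frame of press between -0.058 and -0.034 m or x of bar_aqua in the frame of press between -0.012 and 0.012 m or x of bar_aqua in the frame of press between 0.034 and 0.058 m or x of bar_aqua in the frame of press between 0.08 and 0.104 m) and y of bar_aqua in the frame of press between 0 and 0.088 m and z of bar_aqua in the frame of press between 0.015 and 0.026 m and (x of bar_lilac in the frame of press between -0.104 and -0.08 m or x of bar_lilac in the frame of press between -0.058 and -0.034 m or x of bar_lilac in the frame of press between -0.012 and 0.012 m or x of bar_lilac in the frame of press between 0.034 and 0.058 m or x of bar_lilac in the frame of press between 0.08 and 0.104 m) and y of bar_lilac in the frame of press between 0 and 0.088 m and z of bar_lilac in the frame of press between 0.015 and 0.026 m and (x of bar_peach in the frame of press between -0.104 and -0.08 m or x of bar_peach in the frame of press between -0.058 and -0.034 m or x of bar_peach in the frame of press between -0.012 and 0.012 m or x of bar_peach in the frame of press between 0.034 and 0.058 m or x of bar_peach in the frame of press between 0.08 and 0.104 m) and y of bar_peach in the frame of press between 0 and 0.088 m and z of bar_peach in the frame of press between 0.015 and 0.026 m and value of joint wheel below 1.2 rad), for 0.2 s.
2. the flywheel is just past dead centre (value of joint wheel between 3.172 and 3.482 rad), for 0.2 s.
At the end, for the whole second after the job is handed in: every soap bar stands flat in its own lane (centre within 12 mm of the lane's centre line, turned less than 0.12 rad, within 10 mm of touching the fence) and the flywheel rests 0.03 to 0.34 rad past dead centre (all of step 2 and (x of bar_pink in the frame of press between -0.104 and -0.08 m or x of bar_pink in the frame of press between -0.058 and -0.034 m or x of bar_pink in the frame of press between -0.012 and 0.012 m or x of bar_pink in the frame of press between 0.034 and 0.058 m or x of bar_pink in the frame of press between 0.08 and 0.104 m) and y of bar_pink in the frame of press between 0.066 and 0.088 m and z of bar_pink in the frame of press between 0.015 and 0.026 m and angle between each of bar_pink, bar_white, bar_aqua, bar_lilac, bar_peach's own z axis and vertical below 0.12 rad and angle between the y axis of each of bar_pink, bar_white, bar_aqua, bar_lilac, bar_peach and the y axis of press, either way round below 0.12 rad and linear speed of each of bar_pink, bar_white, bar_aqua, bar_lilac, bar_peach below 0.03 m/s and (x of bar_white in the frame of press between -0.104 and -0.08 m or x of bar_white in the frame of press between -0.058 and -0.034 m or x of bar_white in the frame of press between -0.012 and 0.012 m or x of bar_white in the frame of press between 0.034 and 0.058 m or x of bar_white in the frame of press between 0.08 and 0.104 m) and y of bar_white in the frame of press between 0.066 and 0.088 m and z of bar_white in the frame of press between 0.015 and 0.026 m and (x of bar_aqua in the frame of press between -0.104 and -0.08 m or x of bar_aqua in the frame of press between -0.058 and -0.034 m or x of bar_aqua in the frame of press between -0.012 and 0.012 m or x of bar_aqua in the frame of press between 0.034 and 0.058 m or x of bar_aqua in the frame of press between 0.08 and 0.104 m) and y of bar_aqua in the frame of press between 0.066 and 0.088 m and z of bar_aqua in the frame of press between 0.015 and 0.026 m and (x of bar_lilac in the frame of press between -0.104 and -0.08 m or x of bar_lilac in the frame of press between -0.058 and -0.034 m or x of bar_lilac in the frame of press between -0.012 and 0.012 m or x of bar_lilac in the frame of press between 0.034 and 0.058 m or x of bar_lilac in the frame of press between 0.08 and 0.104 m) and y of bar_lilac in the frame of press between 0.066 and 0.088 m and z of bar_lilac in the frame of press between 0.015 and 0.026 m and (x of bar_peach in the frame of press between -0.104 and -0.08 m or x of bar_peach in the frame of press between -0.058 and -0.034 m or x of bar_peach in the frame of press between -0.012 and 0.012 m or x of bar_peach in the frame of press between 0.034 and 0.058 m or x of bar_peach in the frame of press between 0.08 and 0.104 m) and y of bar_peach in the frame of press between 0.066 and 0.088 m and z of bar_peach in the frame of press between 0.015 and 0.026 m and velocity of joint wheel between -0.05 and 0.05 rad/s).
It fails at once if the flywheel ran on far past dead centre, so that the press opened again (value of joint wheel above 3.942 rad).
It fails at once if the beaker was disturbed (distance of beaker from where it was at the start of the episode above 0.03 m or angle between beaker's own z axis and vertical above 0.4 rad).
It fails at once if the dye was disturbed (distance of dye from where it was at the start of the episode above 0.03 m or angle between dye's own z axis and vertical above 0.4 rad).
Of bar_pink, bar_white, bar_aqua, bar_lilac, bar_peach only 4 to 5 are there at a start; the rules pass over those that are not, and their reading is None.
At some moment in a run one of bar_pink, bar_white, bar_aqua, bar_lilac, bar_peach may be knocked a few centimetres aside while the robot is not near it.
It also fails if it takes over 210 s, if anything falls off the work surface, if the arm or the gripper's body presses on something with over 40 N, if the wrist force passes 120 N, or if a joint passes its speed limit or range.

## Working session

There is one attempt and no reset: what is moved stays moved. The work goes in short steps, Python scripts to look and compute and a tool call to move; the robot and the scene stay as the last step left them, time stands still between calls to the robot, and variables do not carry over. Pictures are saved under pics/ and viewed, at most 14 in all, crops included, and the job is handed in when it is done.

Besides the shell and the picture viewer there is one more tool, called after ">>>" in YAML: its name, and indented under it one key for each argument. jog_arm: Moves the arm, as the interface text tells. Its arguments: {"type":"object","properties":{"motion":{"type":"array"},"force":{"type":"number"}},"required":["motion"]}

```bash
mkdir -p pics; ls
cat > h.py <<'E'
import numpy as np, cv2
from workcell import bot
def cam(n):
    im,d=bot.read_camera(n); return im,d
def proj(n,P):
    c=bot.get_calibration(n); f=210/np.tan(np.radians(c['vfov']/2))
    K=np.array([[f,0,c['cx']],[0,f,c['cy']],[0,0,1.]]); R=cv2.Rodrigues(np.array(c['rvec'],float))[0]
    p=(R@np.atleast_2d(P).T+np.array(c['tvec'],float).reshape(3,1)); q=K@p
    return (q[:2]/q[2]).T
def cloud(n,d):
    c=bot.get_calibration(n); f=210/np.tan(np.radians(c['vfov']/2)); R=cv2.Rodrigues(np.array(c['rvec'],float))[0]
    v,u=np.mgrid[:d.shape[0],:d.shape[1]]
    p=np.stack([(u-c['cx'])/f*d,(v-c['cy'])/f*d,d],-1)-np.array(c['tvec'],float).reshape(3)
    w=p@R; w[d==0]=np.nan; return w
E
python3 - <<'E'
from h import *
for n in('scene','top'):
    im,d=cam(n); cv2.imwrite(f'pics/{n}0.png',im[:,:,::-1]); np.savez(f'{n}0.npz',im=im,d=d); print(n,bot.get_calibration(n))
print(bot.read_state())
E
```

```text
pics
scene {'vfov': 45.18487488734541, 'cx': 286.0305449634555, 'cy': 207.04847549534097, 'rvec': array([ 2.18289936,  1.02163451, -0.43739038]), 'tvec': array([-0.38387335, -0.22400562,  1.54433241])}
top {'vfov': 44.73520978745255, 'cx': 285.19996286416404, 'cy': 207.5842984267849, 'rvec': array([ 2.20158417, -2.16616441,  0.03094026]), 'tvec': array([0.04918492, 0.55514672, 1.52355397])}
{'time': 0.1, 'q': array([ 1.09709137e+00,  2.64712406e-01,  1.60526242e+00, -3.57161189e-05,
        1.27368180e+00, -3.69297128e-02]), 'joint_vel': array([ 7.78128954e-04, -2.61161380e-03, -1.92820091e-03, -1.28234899e-06,
        3.21085668e-04,  4.65497992e-04]), 'joint_torque': array([ 9.25367676e-04, -5.16705930e+01, -3.68594348e+01, -1.28866468e-04,
        6.44809639e-03,  1.96342057e-06]), 'tool_pos': array([0.28526458, 0.61102344, 0.23004971]), 'tcp_rot': array([-0.68052215, -3.06649909,  0.00315004]), 'wrist_force': array([ 0.49724775, -0.17231051,  1.16388616]), 'torque': array([ 0.00420172, -0.04336604,  0.0345053 ]), 'grip_force': 0.0, 'width': 0.9985807972538149}
```

View pics/scene0.png

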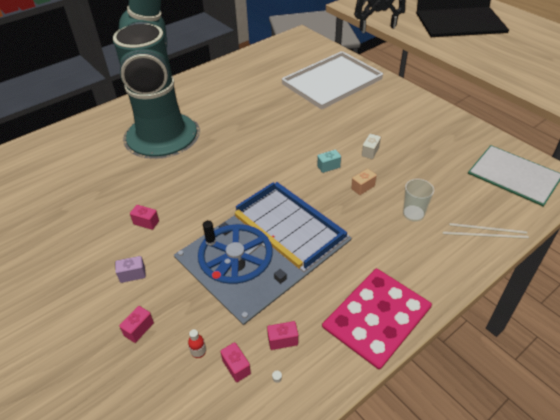

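View pics/top0.png

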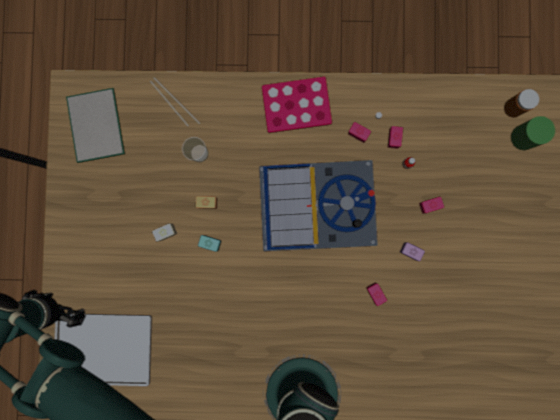

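Top view: pink look-alikes at (360,131), (396,136), (432,205) and (377,294). The one farthest right is (432,205). Peach is at (206,202), white (164,233), aqua (209,243), lilac (413,252). The press centre is at (319,205), the black handle at (357,223) and the red dot at (372,194). Next I measure them and check a close crop.

```bash
cat >> h.py <<'E'
def blobs(n,d,im,lo=.015,hi=.075):
    w=cloud(n,d); m=((w[...,2]>lo)&(w[...,2]<hi)).astype(np.uint8)
    k,l,s,c=cv2.connectedComponentsWithStats(m,connectivity=4); out=[]
    for i in range(1,k):
        if not 60<s[i,4]<1500: continue
        P=w[l==i]; z=np.percentile(P[:,2],85); T=P[P[:,2]>z-.008]
        r=cv2.minAreaRect((T[:,:2]*1000).astype(np.float32))
        out.append((c[i].round(),np.round(r[0],0),np.round(r[1],0),round(r[2]),round(z*1000),im[l==i].mean(0).round()))
    return out
E
python3 - <<'E'
from h import *
T=np.load('top0.npz')
for b in blobs('top',T['d'],T['im']): print(*b)
w=cloud('top',T['d'])
for u,v in[(432,205),(206,202),(164,233),(209,243),(413,252),(357,223),(347,203),(372,194),(266,166),(268,248),(373,163),(375,243),(409,162)]: print(u,v,w[v,u].round(3))
S=np.load('scene0.npz')['im']; I=T['im']
cr=lambda im,u,v,r=20: cv2.resize(im[v-r:v+r,u-r:u+r],(160,160),interpolation=cv2.INTER_CUBIC)
row1=np.hstack([cr(I,*p) for p in[(432,205),(206,202),(164,233),(209,243),(413,252)]])
row2=np.hstack([cr(S,*p) for p in[(137,323),(364,181),(371,146),(329,160),(130,269)]])
row3=cv2.resize(I[155:255,255:385],(416,320)); row3=np.pad(row3,((0,0),(0,800-416),(0,0)))
row3[:160,420:580]=cr(S,145,216);row3[160:,420:580]=cr(S,283,335);row3[:160,600:760]=cr(S,236,361)
cv2.imwrite('pics/crop.png',np.vstack([row1,row2,row3])[:,:,::-1].clip(0,255))
E
```

```text
[513. 108.] [ 860. -613.] [58. 28.] 33 65 [38. 21.  9.]
[359. 132.] [ 784. -160.] [59. 36.] 61 47 [120.  43.  71.]
[521. 138.] [ 768. -639.] [78. 35.] 31 65 [23. 33. 18.]
[395. 137.] [ 772. -268.] [36. 60.] 82 46 [118.  42.  69.]
[191. 146.] [727. 335.] [36. 60.] 51 67 [82. 76. 61.]
[408. 163.] [ 694. -307.] [15. 13.] 14 68 [92. 49. 45.]
[329. 171.] [666. -71.] [22. 18.] 2 34 [38. 41. 46.]
[206. 202.] [567. 295.] [33. 58.] 1 47 [127. 110.  75.]
[432. 205.] [ 569. -376.] [35. 62.] 18 47 [122.  45.  74.]
[164. 232.] [475. 418.] [37. 60.] 25 47 [122. 123. 119.]
[209. 243.] [445. 283.] [59. 35.] 75 47 [ 85. 120. 118.]
[412. 251.] [ 431. -319.] [60. 36.] 64 47 [115.  95. 118.]
[377. 294.] [ 304. -216.] [59. 36.] 29 46 [123.  49.  76.]
[133. 328.] [192. 517.] [249. 122.] 51 23 [117. 119. 122.]
[300. 380.] [43. 13.] [ 57. 136.] 18 62 [16. 28. 25.]
[128. 384.] [ 22. 517.] [115.   8.] 89 23 [112. 114. 115.]
432 205 [ 0.567 -0.375  0.038]
206 202 [0.566 0.293 0.044]
164 233 [0.472 0.416 0.044]
209 243 [0.444 0.282 0.04 ]
413 252 [ 0.428 -0.319  0.043]
357 223 [ 0.509 -0.145  0.124]
347 203 [ 0.568 -0.122  0.069]
372 194 [ 0.596 -0.195  0.061]
266 166 [0.676 0.117 0.039]
268 248 [0.433 0.106 0.044]
373 163 [ 0.695 -0.207 -0.001]
375 243 [ 0.452 -0.213  0.013]
409 162 [ 0.691 -0.302  0.063]
```

```bash
python3 -c "
import cv2;a=cv2.imread('pics/crop.png');print(a.shape);cv2.imwrite('pics/crop.png',cv2.resize(a,(750,600)))"
```

```text
(640, 800, 3)
```

View pics/crop.png

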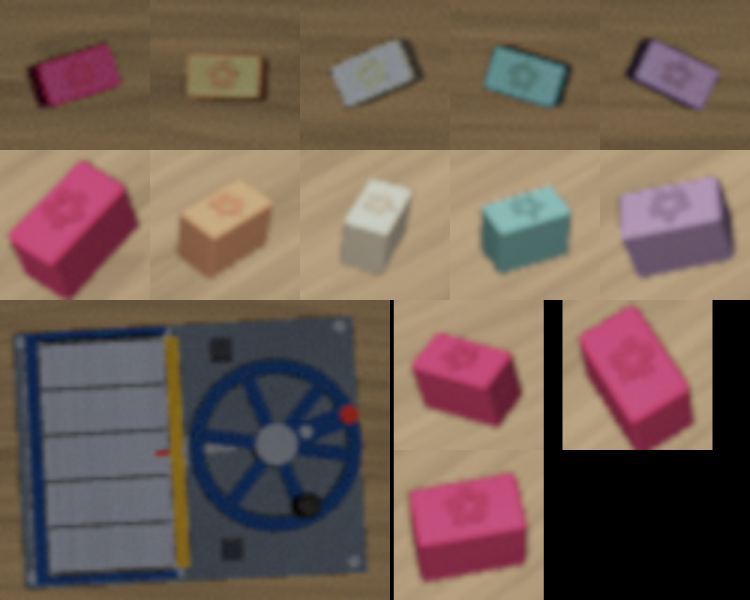

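The crop shows all five bars standing flower up. The chosen pink (432,205) is a plain bar like the other pinks, and it is the rightmost. The red dot sits slightly anticlockwise of fully open. Next is the press pose.

```bash
cat >> h.py <<'E'
from scipy.optimize import least_squares
def rim(d,im,n='top'):
    w=cloud(n,d); i=im.astype(int); m=(i[...,2]>1.5*i[...,0])&(i[...,2]-i[...,0]>18)&(w[...,2]>.05)&(w[...,2]<.08)&(abs(w[...,0]-.57)<.12)&(abs(w[...,1]+.12)<.12)
    P=w[m]; r0=np.hypot(P[:,0]-.57,P[:,1]+.125); P=P[(r0>.06)]
    s=least_squares(lambda c:np.hypot(P[:,0]-c[0],P[:,1]-c[1])-c[2],[.57,-.125,.08],loss='soft_l1',f_scale=.003)
    return s.x,len(P)
E
python3 - <<'E'
from h import *
T=np.load('top0.npz'); im,d=T['im'],T['d']; w=cloud('top',d); i=im.astype(int)
print('rim',rim(d,im))
m=(w[...,2]>.006)&(w[...,0]>.4)&(w[...,0]<.74)&(abs(w[...,1]+.05)<.22)
m=cv2.morphologyEx(m.astype(np.uint8),cv2.MORPH_OPEN,np.ones((3,3)))
k,l,s,c=cv2.connectedComponentsWithStats(m); j=1+s[1:,4].argmax(); P=w[l==j]
print('plate',s[j],cv2.minAreaRect((P[:,:2]*1000).astype(np.float32)))
b=(i[...,2]>1.4*i[...,0])&(w[...,1]>0)&(w[...,1]<.15)&(abs(w[...,0]-.56)<.16)&(w[...,2]>.03)
P=w[b]; print('blue',len(P),cv2.minAreaRect((P[:,:2]*1000).astype(np.float32)),np.percentile(P[:,2],[10,50,90]))
y=(i[...,0]>1.6*i[...,2])&(i[...,1]>1.3*i[...,2])&(abs(w[...,1]+.01)<.06)&(abs(w[...,0]-.56)<.14)&(w[...,2]>.028)
P=w[y]; print('yellow',len(P),P.mean(0),cv2.minAreaRect((P[:,:2]*1000).astype(np.float32)))
E
```

```text
rim (array([ 0.56816231, -0.12137768,  0.07602246]), 897)
plate [ 259  160  119   91 9492] ((563.64697265625, -39.783905029296875), (259.99273681640625, 345.4043273925781), 3.8741140365600586)
blue 561 ((556.324462890625, 56.70280838012695), (249.0498504638672, 126.59635925292969), 3.401695489883423) [0.03430556 0.03988321 0.04738065]
yellow 356 [ 0.56290889 -0.02674667  0.03841234] ((563.0167236328125, -27.058917999267578), (227.2360076904297, 13.854850769042969), 3.814768075942993)
```

Press origin is about (560.7, -1.8) mm with yaw 3.8°. Lane middles in world mm are L1 (466,36.5), L2 (512,39.5), L3 (557.7,42.6), L4 (603.6,45.7), L5 (649.5,48.7), at heading 93.8°. I start with white.

>>> jog_arm:
  motion:
    - [1, -36, -13.5, 0, 0]
    - [1, -36, -13.5, 0, 0]
    - [1, -36, -13.5, 0, 0]
    - [1, -36, -13.5, 0, 0]
    - [1, -36, -13.5, 0, 0]
    - [1, -36, -13.5, 0, 0]
    - [1, -36, -13.5, 0, 0]
    - [1, 0, 0, 10, -7]
    - [1, 0, 0, 10, -7]
    - [1, 0, 0, 10, -7]
  force: 30

```text
time: 0.93
tool_pos: [0.4747, 0.4182, 0.2006]
tcp_rot: [-0.105, -3.14, 0.0]
wrist_force: [0.4, -1.0, 0.6]
width: 0.997
grip_force: 0.0
```

>>> jog_arm:
  motion:
    - [1, 0, 0, 10, -7]
    - [1, 0, 0, 10, -7]
    - [1, 0, 0, 10, -7]
    - [1, 0, 0, 10, -7]
    - [1, 0, 0, 10, -1]
    - [1, 0, 0, 0, 0]

```text
time: 1.43
tool_pos: [0.4723, 0.418, 0.148]
tcp_rot: [0.675, -3.063, 0.004]
wrist_force: [-0.1, 0.0, 0.5]
width: 1.002
grip_force: 0.0
```

```bash
cat >> h.py <<'E'
def pose():
    s=bot.read_state(); R=cv2.Rodrigues(s['tcp_rot'])[0]; return s['tool_pos']*1000,np.degrees(np.arctan2(R[1,1],R[0,1])),R,s
def to(x,y,z,h):
    p,hd,R,s=pose(); t=R.T@(np.array([x,y,z])-p); tw=-((h-hd+90)%180-90)
    print('pose',p.round(1),'head',round(hd,1),'| move xyz',t.round(1),'twist',round(tw,1),'q1 %.2f q6 %.2f'%(s['q'][0],s['q'][5]),'t',round(s['time'],1),'w',round(s['width'],3),'F',s['wrist_force'].round(1))
E
python3 - <<'E'
from h import *
im,d=cam('top'); [print(*b) for b in blobs('top',d,im) if abs(b[1][1])<450 and b[1][0]>350]
to(475,418,10,115)
E
```

```text
[359. 132.] [ 785. -161.] [60. 36.] 60 48 [128.  47.  76.]
[395. 137.] [ 771. -268.] [36. 60.] 85 47 [126.  45.  74.]
[191. 146.] [730. 336.] [31. 60.] 42 65 [88. 81. 66.]
[408. 163.] [ 692. -305.] [22. 23.] 57 58 [96. 49. 45.]
[329. 171.] [666. -71.] [18. 22.] 90 35 [41. 44. 49.]
[206. 202.] [567. 295.] [33. 58.] 1 47 [134. 117.  80.]
[432. 205.] [ 569. -377.] [35. 60.] 19 47 [129.  49.  78.]
[166. 234.] [468. 415.] [22. 59.] 28 47 [125. 126. 120.]
[209. 243.] [445. 282.] [60. 36.] 74 47 [ 91. 128. 126.]
[412. 251.] [ 431. -319.] [60. 36.] 64 46 [122. 101. 125.]
pose [472.8 418.5 149.3] head 114.8 | move xyz [ -2.3  -1.3 139.3] twist -0.2 q1 0.69 q6 -1.32 t 1.5 w 0.998 F [-0.7  0.5 -0.7]
```

>>> jog_arm:
  motion:
    - [1, -2, -1, 20, -1]
    - [1, 0, 0, 20, 0]
    - [1, 0, 0, 20, 0]
    - [1, 0, 0, 20, 0]
    - [1, 0, 0, 20, 0]
    - [1, 0, 0, 15, 0]
    - [1, 0, 0, 15, 0]
    - [1, 0, 0, 9, 0]
    - [1, 0, 0, 0, 0]

```text
time: 2.23
tool_pos: [0.475, 0.4184, 0.0103]
tcp_rot: [0.703, -3.059, 0.002]
wrist_force: [-0.2, -0.2, 0.4]
width: 0.999
grip_force: 0.0
```

>>> jog_arm:
  motion:
    - [-1, 0, 0, 0, 0]
    - [-1, 0, 0, 0, 0]
    - [-1, 0, 0, 0, 0]
    - [-1, 0, 0, 0, 0]
    - [-1, 0, 0, 0, 0]
    - [-1, 0, 0, 0, 0]
    - [-1, 0, 0, 0, 0]
    - [-1, 0, 0, 0, 0]

```text
time: 2.9
tool_pos: [0.4773, 0.4203, 0.014]
tcp_rot: [-0.705, 3.059, 0.002]
wrist_force: [0.4, 0.8, 6.0]
width: 0.699
grip_force: 33.8
```

>>> jog_arm:
  motion:
    - [-1, 0, 0, -10, 0]
    - [-1, 0, 0, -20, 0]
    - [-1, 0, 0, -25, 0]
    - [-1, 0, 0, -30, 0]
    - [-1, 0, 0, -30, 0]
    - [-1, 0, 0, -30, 0]
    - [-1, 0, 0, -15, 0]
    - [-1, 0, 0, 0, 0]

```text
time: 3.57
tool_pos: [0.4784, 0.4211, 0.178]
tcp_rot: [-0.704, 3.054, 0.006]
wrist_force: [0.9, 0.5, -0.8]
width: 0.696
grip_force: 33.2
```

Run:
```python
from h import *
to(557.7,42.6,36,93.8)
im,d=cam('scene'); cv2.imwrite('pics/g1.png',im[60:300,200:520,::-1].repeat(2,0).repeat(2,1))
```

```text
pose [478.4 421.1 178. ] head 116.0 | move xyz [  95.6 -375.3  140.5] twist 22.2 q1 0.68 q6 -1.34 t 3.6 w 0.696 F [ 0.9  0.5 -0.8]
```

View pics/g1.png

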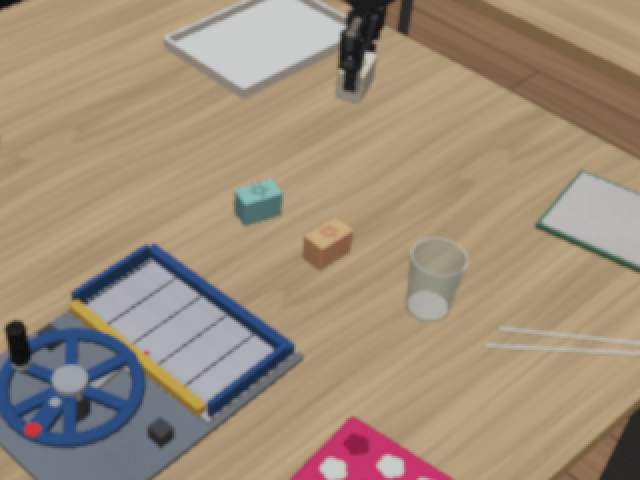

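The picture shows white lifted in the gripper near (355,75), with peach at (328,242) and aqua (258,202) undisturbed. Now I carry it to lane 3.

>>> jog_arm:
  motion:
    - [-1, 5, -19, 0, 0]
    - [-1, 10, -39.5, 0, 0]
    - [-1, 10, -39.5, 0, 0]
    - [-1, 10, -39.5, 0, 0]
    - [-1, 10, -39.5, 0, 0]
    - [-1, 10, -39.5, 0, 0]
    - [-1, 10, -39.5, 0, 0]
    - [-1, 10, -39.5, 0, 0]
    - [-1, 10, -39.5, 0, 0]
    - [-1, 10.5, -40, 0, 0]

```text
time: 4.45
tool_pos: [0.5525, 0.0384, 0.1696]
tcp_rot: [0.705, -3.057, -0.001]
wrist_force: [-0.3, -0.4, -1.6]
width: 0.693
grip_force: 33.2
```

>>> jog_arm:
  motion:
    - [-1, 0, 0, 15, 5.5]
    - [-1, 0, 0, 15, 5.5]
    - [-1, 0, 0, 15, 5.5]
    - [-1, 0, 0, 15, 5.5]
    - [-1, 0, 0, 0, 0]
    - [-1, 0, 0, 0, 0]

```text
time: 4.95
tool_pos: [0.5517, 0.0402, 0.1093]
tcp_rot: [0.113, -3.133, -0.0]
wrist_force: [1.1, -0.1, -1.0]
width: 0.697
grip_force: 33.1
```

Run:
```python
from h import *
to(557.7,42.6,36,93.8)
```

```text
pose [551.7  40.2 109.3] head 94.1 | move xyz [-6.6  1.9 73.2] twist 0.3 q1 0.03 q6 -1.61 t 5.0 w 0.697 F [ 1.1 -0.1 -1. ]
```

>>> jog_arm:
  motion:
    - [-1, -3, 1, 20, 0]
    - [-1, -3.5, 1, 20, 0]
    - [-1, 0, 0, 15, 0]
    - [-1, 0, 0, 8, 0]
    - [-1, 0, 0, 4, 0]
    - [-1, 0, 0, 2, 0]
    - [-1, 0, 0, 2, 0]
    - [-1, 0, 0, 0, 0]
    - [-1, 0, 0, 0, 0]

```text
time: 5.7
tool_pos: [0.5616, 0.0429, 0.0422]
tcp_rot: [-0.109, 3.138, -0.0]
wrist_force: [0.3, 0.2, -1.1]
width: 0.701
grip_force: 33.2
```

Run:
```python
from h import *
to(557.7,42.6,36,93.8)
im,d=cam('scene'); cv2.imwrite('pics/g2.png',im[160:290,200:370,::-1].repeat(4,0).repeat(4,1))
im,d=cam('top'); w=cloud('top',d)
```

```text
pose [561.6  42.9  42.2] head 94.0 | move xyz [3.9 0.  6.2] twist 0.2 q1 0.03 q6 -1.61 t 5.7 w 0.701 F [ 0.3  0.2 -1.1]
```

View pics/g2.png

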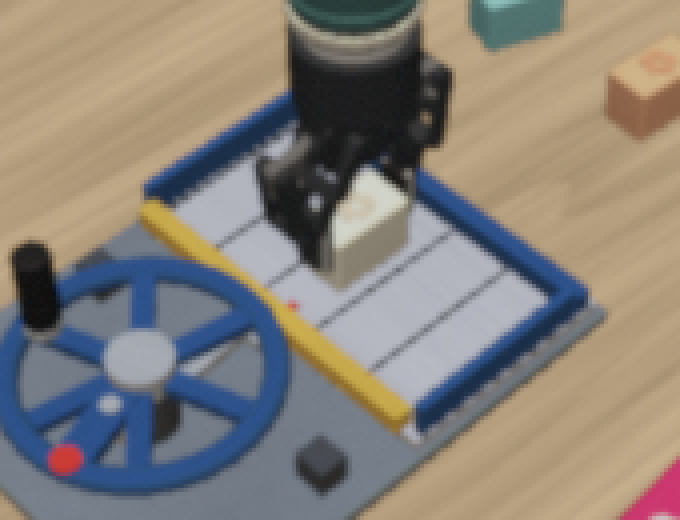

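White is held level over lane 3, beside the red mark at (292,306). I lower it the rest of the way.

>>> jog_arm:
  motion:
    - [-1, 3, 0, 3, 0]
    - [-1, 0, 0, 2, 0]
    - [-1, 0, 0, 1, 0]
    - [-1, 0, 0, 1, 0]
    - [-1, 0, 0, 0, 0]

```text
time: 6.22
tool_pos: [0.5578, 0.0426, 0.0341]
tcp_rot: [0.109, -3.139, -0.0]
wrist_force: [-0.0, 0.4, -0.1]
width: 0.697
grip_force: 33.2
```

Run:
```python
from h import *
to(557.7,42.6,36,93.8)
```

```text
pose [557.8  42.6  34.1] head 94.0 | move xyz [ 0.1  0.  -1.9] twist 0.2 q1 0.03 q6 -1.61 t 6.2 w 0.697 F [-0.   0.4 -0.1]
```

>>> jog_arm:
  motion:
    - [-1, 0, 0, 1, 0]
    - [-1, 0, 0, 0, 0]
    - [0.7, 0, 0, 0, 0]
    - [0.7, 0, 0, 0, 0]
    - [0.7, 0, 0, 0, 0]
    - [0.7, 0, 0, 0, 0]

```text
time: 6.72
tool_pos: [0.5579, 0.0426, 0.0332]
tcp_rot: [-0.109, 3.14, -0.0]
wrist_force: [0.5, 0.2, -0.2]
width: 0.848
grip_force: 0.0
```

>>> jog_arm:
  motion:
    - [0.7, 0, 0, -5, 0]
    - [0.7, 0, 0, -10, 0]
    - [0.7, 0, 0, -20, 0]
    - [0.7, 0, 0, -30, 0]
    - [0.7, 0, 0, -30, 0]
    - [1, 0, 0, -25, 0]
    - [1, 0, 0, 0, 0]

```text
time: 7.3
tool_pos: [0.5626, 0.0428, 0.1611]
tcp_rot: [-0.109, 3.127, -0.0]
wrist_force: [0.8, 0.3, 1.1]
width: 0.999
grip_force: 0.0
```

Run:
```python
from h import *
to(445,282,12,74.5)
im,d=cam('top'); [print(*b) for b in blobs('top',d,im) if abs(b[1][1])<450 and b[1][0]>350]
```

```text
pose [562.6  42.8 161.1] head 94.0 | move xyz [102.5 246.8 147.8] twist 19.5 q1 0.03 q6 -1.61 t 7.3 w 0.999 F [0.8 0.3 1.1]
[359. 132.] [ 785. -161.] [60. 36.] 63 47 [125.  46.  74.]
[395. 137.] [ 771. -268.] [37. 61.] 84 46 [125.  45.  74.]
[191. 146.] [728. 335.] [34. 59.] 50 67 [87. 81. 65.]
[408. 163.] [ 693. -307.] [24. 21.] 10 58 [95. 48. 44.]
[289. 168.] [673.  50.] [ 25. 152.] 2 45 [70. 76. 88.]
[206. 202.] [567. 295.] [33. 58.] 1 47 [133. 116.  79.]
[432. 205.] [ 569. -376.] [36. 59.] 18 46 [128.  48.  78.]
[288. 231.] [484.  48.] [107. 119.] 1 29 [ 93.  98. 110.]
[332. 238.] [466. -84.] [23. 18.] 9 35 [41. 45. 50.]
[209. 243.] [445. 282.] [59. 36.] 73 48 [ 90. 126. 124.]
[412. 251.] [ 431. -319.] [61. 36.] 65 46 [121. 100. 124.]
```

>>> jog_arm:
  motion:
    - [1, 13.7, 35.2, 0, 0]
    - [1, 13.7, 35.2, 0, 0]
    - [1, 13.7, 35.2, 0, 0]
    - [1, 13.7, 35.2, 0, 0]
    - [1, 13.7, 35.2, 0, 0]
    - [1, 13.7, 35.2, 0, 0]
    - [1, 13.7, 35.2, 0, 0]
    - [1, 0, 0, 10, 6.5]
    - [1, 0, 0, 10, 6.5]
    - [1, 0, 0, 10, 6.5]

```text
time: 8.18
tool_pos: [0.4439, 0.2825, 0.1223]
tcp_rot: [-0.429, -3.111, 0.001]
wrist_force: [0.2, -0.7, -1.1]
width: 1.003
grip_force: 0.0
```

>>> jog_arm:
  motion:
    - [1, 0, 0, 20, 0]
    - [1, 0, 0, 20, 0]
    - [1, 0, 0, 20, 0]
    - [1, 0, 0, 0, 0]
    - [1, 0, 0, 0, 0]
    - [1, 0, 0, 0, 0]

```text
time: 8.68
tool_pos: [0.4453, 0.2819, 0.0637]
tcp_rot: [0.424, 3.113, 0.0]
wrist_force: [0.4, 0.4, 0.7]
width: 0.998
grip_force: 0.0
```

Run:
```python
from h import *
to(445,282,13,74.5)
```

```text
pose [445.3 281.9  63.7] head 74.5 | move xyz [ 0.3  0.1 50.7] twist -0.0 q1 0.52 q6 -0.78 t 8.7 w 0.998 F [0.4 0.4 0.7]
```

>>> jog_arm:
  motion:
    - [1, 0, 0, 20, 0]
    - [1, 0, 0, 20, 0]
    - [1, 0, 0, 10, 0]
    - [1, 0, 0, 0, 0]
    - [-1, 0, 0, 0, 0]
    - [-1, 0, 0, 0, 0]
    - [-1, 0, 0, 0, 0]
    - [-1, 0, 0, 0, 0]
    - [-1, 0, 0, 0, 0]
    - [-1, 0, 0, 0, 0]

```text
time: 9.52
tool_pos: [0.4465, 0.2825, 0.0149]
tcp_rot: [0.424, 3.11, 0.003]
wrist_force: [0.3, 0.8, 6.9]
width: 0.697
grip_force: 34.2
```

>>> jog_arm:
  motion:
    - [-1, 0, 0, 0, 0]
    - [-1, 0, 0, -10, 0]
    - [-1, 0, 0, -20, 0]
    - [-1, 0, 0, -25, 0]
    - [-1, 0, 0, -30, 0]
    - [-1, 0, 0, -30, 0]
    - [-1, 0, 0, -25, 0]
    - [-1, 0, 0, 0, 0]

```text
time: 10.18
tool_pos: [0.4486, 0.2838, 0.1602]
tcp_rot: [0.423, 3.104, 0.01]
wrist_force: [0.7, 1.0, 0.4]
width: 0.698
grip_force: 33.5
```

>>> jog_arm:
  motion:
    - [-1, -13, -11.2, 0, 0]
    - [-1, -29, -24.9, 0, 0]
    - [-1, -29, -24.9, 0, 0]
    - [-1, -29, -24.9, 0, 0]
    - [-1, -29, -24.9, 0, 0]
    - [-1, -29, -24.9, 0, 0]
    - [-1, -29, -24.9, 0, 0]
    - [-1, -29, -24.9, 0, 0]
    - [-1, 0, 0, 10, -6.4]
    - [-1, 0, 0, 10, -6.4]

```text
time: 11.02
tool_pos: [0.6049, 0.0427, 0.1332]
tcp_rot: [0.072, 3.14, -0.0]
wrist_force: [-0.1, -0.1, -0.6]
width: 0.695
grip_force: 33.4
```

>>> jog_arm:
  motion:
    - [-1, 0, 0, 10, -6.5]
    - [-1, 0, 0, 20, 0]
    - [-1, 0, 0, 20, 0]
    - [-1, 0, 0, 15, 0]
    - [-1, 0, 0, 0, 0]
    - [-1, 0, 0, 0, 0]
    - [-1, 0, 0, 0, 0]

```text
time: 11.6
tool_pos: [0.6039, 0.0453, 0.0688]
tcp_rot: [-0.103, 3.14, 0.0]
wrist_force: [1.1, -0.0, -0.2]
width: 0.696
grip_force: 33.4
```

Run:
```python
from h import *
to(603.6,45.7,34,93.8)
im,d=cam('scene'); cv2.imwrite('pics/g3.png',im[160:290,200:370,::-1].repeat(4,0).repeat(4,1))
```

```text
pose [603.9  45.3  68.8] head 93.8 | move xyz [ 0.2  0.5 34.8] twist -0.0 q1 0.03 q6 -1.60 t 11.6 w 0.696 F [ 1.1 -0.  -0.2]
```

View pics/g3.png

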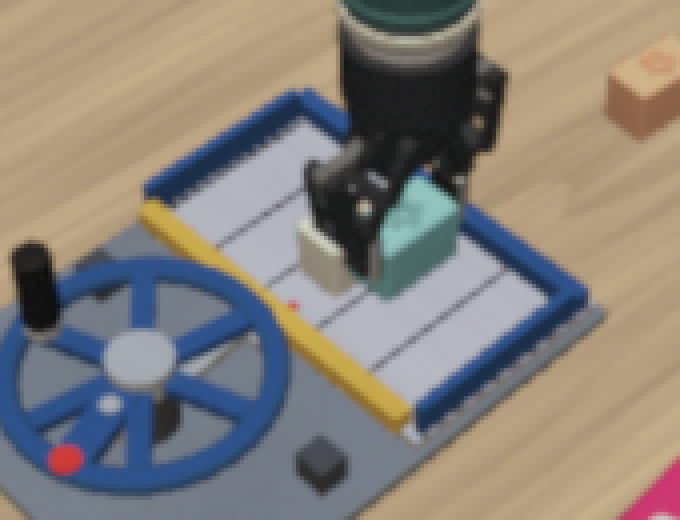

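The picture shows aqua held over lane 4 at (415,225), beside white. Next: lower, release, and go to peach.

>>> jog_arm:
  motion:
    - [-1, 0, 0.5, 18, 0]
    - [-1, 0, 0, 10, 0]
    - [-1, 0, 0, 4, 0]
    - [-1, 0, 0, 2, 0]
    - [-1, 0, 0, 1.5, 0]
    - [-1, 0, 0, 0, 0]
    - [0.7, 0, 0, 0, 0]
    - [0.7, 0, 0, 0, 0]
    - [0.7, 0, 0, 0, 0]
    - [0.7, 0, 0, 0, 0]

```text
time: 12.48
tool_pos: [0.6038, 0.0457, 0.0329]
tcp_rot: [-0.103, 3.14, 0.0]
wrist_force: [0.4, 1.2, -1.2]
width: 0.851
grip_force: 0.0
```

>>> jog_arm:
  motion:
    - [0.7, 0, 0, -5, 0]
    - [0.7, 0, 0, -10, 0]
    - [0.7, 0, 0, -20, 0]
    - [0.7, 0, 0, -30, 0]
    - [0.7, 0, 0, -30, 0]
    - [1, 0, 0, -25, 0]
    - [1, 0, 0, 0, 0]
    - [1, 0, 0, 0, 0]

```text
time: 13.15
tool_pos: [0.6056, 0.0458, 0.1563]
tcp_rot: [-0.103, 3.134, -0.0]
wrist_force: [-0.1, -0.8, -1.7]
width: 1.0
grip_force: 0.0
```

>>> jog_arm:
  motion:
    - [1, 2.8, 35.9, 0, 0]
    - [1, 2.8, 35.9, 0, 0]
    - [1, 2.8, 35.9, 0, 0]
    - [1, 2.8, 35.9, 0, 0]
    - [1, 2.9, 35.9, 0, 0]
    - [1, 2.9, 35.9, 0, 0]
    - [1, 2.9, 35.9, 10, 2.8]
    - [1, 0, 0, 20, 0]
    - [1, 0, 0, 20, 0]
    - [1, 0, 0, 0, 0]

```text
time: 13.98
tool_pos: [0.5625, 0.2942, 0.0965]
tcp_rot: [0.029, -3.132, 0.007]
wrist_force: [-1.9, -1.1, -1.0]
width: 1.0
grip_force: 0.0
```

Run:
```python
from h import *
to(567,295,13,91)
im,d=cam('top'); [print(*b) for b in blobs('top',d,im) if abs(b[1][1])<450 and b[1][0]>350]
w=cloud('top',d); i=im.astype(int)
m=(w[...,2]>.058)&(w[...,2]<.075)&(abs(w[...,1]-.045)<.06)&(abs(w[...,0]-.56)<.15)
k,l,s,c=cv2.connectedComponentsWithStats(m.astype(np.uint8))
for j in range(1,k):
    if s[j,4]>40: print('inpress',cv2.minAreaRect((w[l==j][:,:2]*1000).astype(np.float32)),i[l==j].mean(0).round())
```

```text
pose [562.5 294.2  96.5] head 91.1 | move xyz [-5.4  1.1 83.4] twist 0.1 q1 0.44 q6 -1.15 t 14.0 w 1.0 F [-1.9 -1.1 -1. ]
[359. 132.] [ 785. -161.] [60. 38.] 64 47 [129.  47.  76.]
[395. 137.] [ 771. -268.] [35. 60.] 86 47 [127.  46.  75.]
[191. 146.] [728. 336.] [31. 61.] 49 69 [89. 82. 66.]
[408. 163.] [ 695. -306.] [19. 15.] 9 64 [98. 51. 47.]
[329. 171.] [666. -71.] [22. 19.] 1 35 [41. 44. 49.]
[432. 205.] [ 569. -377.] [36. 60.] 16 47 [130.  49.  79.]
[412. 251.] [ 431. -319.] [59. 36.] 64 47 [123. 102. 126.]
inpress ((600.9360961914062, 44.06084060668945), (35.68727493286133, 58.77448272705078), 2.1455063819885254) [ 99. 136. 137.]
inpress ((556.7014770507812, 41.66967010498047), (35.465553283691406, 55.67667770385742), 1.053883671760559) [140. 143. 142.]
```

>>> jog_arm:
  motion:
    - [1, 0, 0, 20, 0]
    - [1, 0, 0, 20, 0]
    - [1, 0, 0, 20, 0]
    - [1, 0, 0, 18, 0]
    - [1, 0, 0, 10, 0]
    - [1, 0, 0, 0, 0]
    - [-1, 0, 0, 0, 0]
    - [-1, 0, 0, 0, 0]
    - [-1, 0, 0, 0, 0]
    - [-1, 0, 0, 0, 0]

```text
time: 14.87
tool_pos: [0.5688, 0.2958, 0.0168]
tcp_rot: [-0.027, 3.138, 0.002]
wrist_force: [-0.2, -0.3, 3.0]
width: 0.702
grip_force: 33.5
```

>>> jog_arm:
  motion:
    - [-1, 0, 0, 0, 0]
    - [-1, 0, 0, 0, 0]
    - [-1, 0, 0, 0, 0]
    - [-1, 0, 0, -10, 0]
    - [-1, 0, 0, -20, 0]
    - [-1, 0, 0, -25, 0]
    - [-1, 0, 0, -30, 0]
    - [-1, 0, 0, -30, 0]
    - [-1, 0, 0, -25, 0]
    - [-1, 0, 0, 0, 0]

```text
time: 15.7
tool_pos: [0.5707, 0.297, 0.1623]
tcp_rot: [-0.027, 3.131, 0.007]
wrist_force: [1.4, 0.5, 1.1]
width: 0.694
grip_force: 33.0
```

>>> jog_arm:
  motion:
    - [-1, -6, -19.1, 0, 0]
    - [-1, -12, -38.1, 0, 0]
    - [-1, -12, -38.1, 0, 0]
    - [-1, -12, -38.1, 0, 0]
    - [-1, -12, -38.1, 0, 0]
    - [-1, -12, -38.1, 0, 0]
    - [-1, -12, -38.1, 0, 0]
    - [-1, 0, 0, 10, -2.8]
    - [-1, 0, 0, 20, 0]
    - [-1, 0, 0, 20, 0]

```text
time: 16.53
tool_pos: [0.6497, 0.0475, 0.1044]
tcp_rot: [-0.1, 3.139, 0.0]
wrist_force: [1.0, 0.5, -1.5]
width: 0.699
grip_force: 33.0
```

>>> jog_arm:
  motion:
    - [-1, 0, 0, 20, 0]
    - [-1, 0, 0, 15, 0]
    - [-1, 0, 0, 0, 0]
    - [-1, 0, 0, 0, 0]
    - [-1, 0, 0, 0, 0]

```text
time: 16.95
tool_pos: [0.6496, 0.0489, 0.0702]
tcp_rot: [-0.104, 3.14, -0.0]
wrist_force: [-0.5, -0.1, -1.3]
width: 0.694
grip_force: 33.0
```

Run:
```python
from h import *
to(649.5,48.7,34,93.8)
```

```text
pose [649.6  48.9  70.2] head 93.8 | move xyz [ 0.1 -0.2 36.2] twist -0.0 q1 0.04 q6 -1.60 t 16.9 w 0.694 F [-0.5 -0.1 -1.3]
```

>>> jog_arm:
  motion:
    - [-1, 0, 0, 18, 0]
    - [-1, 0, 0, 10, 0]
    - [-1, 0, 0, 4, 0]
    - [-1, 0, 0, 2, 0]
    - [-1, 0, 0, 1.5, 0]
    - [-1, 0, 0, 0, 0]
    - [0.7, 0, 0, 0, 0]
    - [0.7, 0, 0, 0, 0]
    - [0.7, 0, 0, 0, 0]
    - [0.7, 0, 0, 0, 0]

```text
time: 17.78
tool_pos: [0.6496, 0.0488, 0.0345]
tcp_rot: [-0.104, 3.14, -0.0]
wrist_force: [-0.5, -1.2, -0.1]
width: 0.851
grip_force: 0.0
```

>>> jog_arm:
  motion:
    - [0.7, 0, 0, -5, 0]
    - [0.7, 0, 0, -10, 0]
    - [0.7, 0, 0, -20, 0]
    - [0.7, 0, 0, -30, 0]
    - [0.7, 0, 0, -30, 0]
    - [1, 0, 0, -30, 0]
    - [1, 0, 0, -10, 0]
    - [1, 0, 0, 0, 0]

```text
time: 18.45
tool_pos: [0.6525, 0.049, 0.1749]
tcp_rot: [-0.103, 3.131, 0.0]
wrist_force: [-0.0, 0.2, -0.7]
width: 1.0
grip_force: 0.0
```

>>> jog_arm:
  motion:
    - [1, 9, -35, 0, 0]
    - [1, 9, -35, 0, 0]
    - [1, 9, -35, 0, 0]
    - [1, 9, -35, 0, 0]
    - [1, 9, -35, 0, 0]
    - [1, 9, -35, 0, 0]
    - [1, 9, -35, 0, 0]
    - [1, 9, -35, 0, 0]
    - [1, 9, -35, 0, 0]
    - [1, 9, -35, 0, 0]

```text
time: 19.28
tool_pos: [0.5808, -0.3074, 0.167]
tcp_rot: [0.103, -3.137, -0.003]
wrist_force: [0.5, -0.4, -0.2]
width: 1.001
grip_force: 0.0
```

>>> jog_arm:
  motion:
    - [1, 9, -35, 0, 0]
    - [1, 9.5, -34, 0, 0]
    - [1, 0, 0, 0, -6.9]
    - [1, 0, 0, 0, -6.8]
    - [1, 0, 0, 0, 0]
    - [1, 0, 0, 0, 0]

```text
time: 19.78
tool_pos: [0.5677, -0.3759, 0.1672]
tcp_rot: [0.471, -3.104, -0.004]
wrist_force: [-0.0, 1.0, -0.6]
width: 0.998
grip_force: 0.0
```

```bash
cat >> h.py <<'E'
def look():
    im,d=cam('top'); [print(*b) for b in blobs('top',d,im) if abs(b[1][1])<450 and b[1][0]>350]
    w=cloud('top',d); i=im.astype(int)
    m=(w[...,2]>.058)&(w[...,2]<.075)&(abs(w[...,1]-.045)<.06)&(abs(w[...,0]-.56)<.15)
    k,l,s,c=cv2.connectedComponentsWithStats(m.astype(np.uint8))
    for j in range(1,k):
        if s[j,4]>40:
            r=cv2.minAreaRect((w[l==j][:,:2]*1000).astype(np.float32)); q=np.array(r[0])-[560.7,-1.8]
            print('inpress xy',np.round([q@[.9978,.0663],q@[-.0663,.9978]],1),np.round(r[1]),round(r[2]),i[l==j].mean(0).round())
    return im,d
E
python3 - <<'E'
from h import *
to(569,-376.5,14,107.5); look()
E
```

```text
pose [ 567.7 -375.9  167.2] head 107.3 | move xyz [ -1.4  -1.4 153.2] twist -0.2 q1 -0.62 q6 -2.49 t 19.8 w 0.998 F [-0.   1.  -0.6]
[359. 132.] [ 785. -160.] [59. 37.] 61 47 [127.  46.  75.]
[395. 137.] [ 771. -268.] [36. 60.] 84 47 [125.  45.  74.]
[191. 146.] [728. 336.] [34. 60.] 53 67 [87. 81. 65.]
[408. 163.] [ 693. -306.] [14. 14.] 15 70 [98. 54. 50.]
[329. 171.] [666. -71.] [22. 18.] 1 36 [40. 43. 48.]
[427. 204.] [ 578. -366.] [26. 63.] 46 44 [99. 35. 55.]
[332. 237.] [466. -84.] [23. 18.] 11 35 [41. 44. 50.]
[412. 251.] [ 431. -319.] [60. 36.] 64 47 [121. 100. 124.]
inpress xy [90.1 43.5] [36. 59.] 1 [136. 123.  87.]
inpress xy [42.9 42.9] [36. 59.] 1 [ 98. 135. 136.]
inpress xy [-1.2 43.6] [35. 56.] 1 [139. 142. 140.]
```

>>> jog_arm:
  motion:
    - [1, -1, -1, 25, 0]
    - [1, 0, 0, 25, 0]
    - [1, 0, 0, 25, 0]
    - [1, 0, 0, 25, 0]
    - [1, 0, 0, 20, 0]
    - [1, 0, 0, 18, 0]
    - [1, 0, 0, 10, 0]
    - [1, 0, 0, 6, 0]
    - [1, 0, 0, 0, 0]
    - [-1, 0, 0, 0, 0]

```text
time: 20.67
tool_pos: [0.5704, -0.3771, 0.0158]
tcp_rot: [-0.477, 3.105, -0.001]
wrist_force: [-0.1, 0.2, 0.1]
width: 0.882
grip_force: 0.0
```

>>> jog_arm:
  motion:
    - [-1, 0, 0, 0, 0]
    - [-1, 0, 0, 0, 0]
    - [-1, 0, 0, 0, 0]
    - [-1, 0, 0, 0, 0]
    - [-1, 0, 0, 0, 0]
    - [-1, 0, 0, 0, 0]

```text
time: 21.17
tool_pos: [0.5712, -0.3779, 0.0172]
tcp_rot: [-0.476, 3.103, -0.003]
wrist_force: [-0.5, -0.6, 5.8]
width: 0.699
grip_force: 35.1
```

>>> jog_arm:
  motion:
    - [-1, 0, 0, -10, 0]
    - [-1, 0, 0, -20, 0]
    - [-1, 0, 0, -25, 0]
    - [-1, 0, 0, -30, 0]
    - [-1, 0, 0, -30, 0]
    - [-1, 0, 0, -30, 0]
    - [-1, 0, 0, -15, 0]
    - [-1, 0, 0, 0, 0]
    - [-1, 0, 0, 0, 0]

```text
time: 21.92
tool_pos: [0.5702, -0.3773, 0.1764]
tcp_rot: [-0.477, 3.104, -0.002]
wrist_force: [-0.4, 0.3, -1.1]
width: 0.699
grip_force: 34.4
```

Run:
```python
from h import *
to(512,39.5,174,93.8)
im,d=cam('scene'); cv2.imwrite('pics/g4.png',im[160:400,40:360,::-1].repeat(2,0).repeat(2,1))
```

```text
pose [ 570.2 -377.3  176.4] head 107.5 | move xyz [-69.6 415.1   1.8] twist 13.7 q1 -0.62 q6 -2.50 t 21.9 w 0.699 F [-0.4  0.3 -1.1]
```

View pics/g4.png

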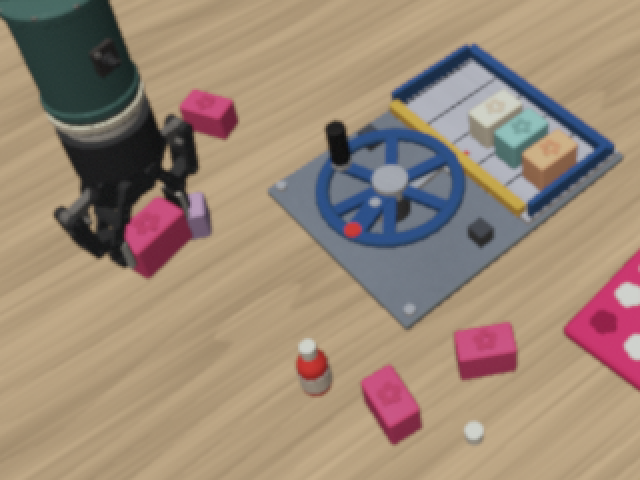

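The picture shows pink held at (155,235), with white, aqua and peach standing in lanes 3–5 around (520,140). The dye at (313,370) is untouched. Now I carry pink to lane 2.

>>> jog_arm:
  motion:
    - [-1, -3, 17, 0, 0]
    - [-1, -6, 36.2, 0, 0]
    - [-1, -6, 36.2, 0, 0]
    - [-1, -6, 36.2, 0, 0]
    - [-1, -6, 36.2, 0, 0]
    - [-1, -6, 36.2, 0, 0]
    - [-1, -6, 36.2, 0, 0]
    - [-1, -6, 36.2, 0, 0]
    - [-1, -6, 36.2, 0, 0]
    - [-1, -6, 36.2, 0, 0]

```text
time: 22.8
tool_pos: [0.5187, -0.0312, 0.1723]
tcp_rot: [0.476, -3.1, -0.002]
wrist_force: [0.7, 0.3, -1.1]
width: 0.698
grip_force: 34.3
```

>>> jog_arm:
  motion:
    - [-1, -6, 36.2, 0, 0]
    - [-1, -6, 36.2, 0, 0]
    - [-1, 0, 0, 0, 6.9]
    - [-1, 0, 0, 15, 6.8]
    - [-1, 0, 0, 25, 0]
    - [-1, 0, 0, 25, 0]
    - [-1, 0, 0, 25, 0]
    - [-1, 0, 0, 15, 0]
    - [-1, 0, 0, 0, 0]
    - [-1, 0, 0, 0, 0]

```text
time: 23.63
tool_pos: [0.5081, 0.0396, 0.0674]
tcp_rot: [0.103, -3.133, 0.0]
wrist_force: [-0.2, 0.0, -1.6]
width: 0.694
grip_force: 34.2
```

Run:
```python
from h import *
to(512,39.5,36,93.8)
```

```text
pose [508.1  39.6  67.4] head 93.8 | move xyz [-4.1 -0.4 31.3] twist -0.0 q1 0.03 q6 -1.61 t 23.6 w 0.694 F [-0.2  0.  -1.6]
```

>>> jog_arm:
  motion:
    - [-1, -1, 0, 15, 0]
    - [-1, 0, 0, 10, 0]
    - [-1, 0, 0, 4, 0]
    - [-1, 0, 0, 2, 0]
    - [-1, 0, 0, 1.5, 0]
    - [-1, 0, 0, 0, 0]
    - [-1, 0, 0, 0, 0]

```text
time: 24.22
tool_pos: [0.5126, 0.0398, 0.0384]
tcp_rot: [-0.103, 3.139, -0.0]
wrist_force: [0.7, -0.1, -1.8]
width: 0.691
grip_force: 34.3
```

>>> jog_arm:
  motion:
    - [-1, 0, 0, 1, 0]
    - [-1, 0, 0, 0, 0]
    - [0.7, 0, 0, 0, 0]
    - [0.7, 0, 0, 0, 0]
    - [0.7, 0, 0, 0, 0]
    - [0.7, 0, 0, 0, 0]

```text
time: 24.72
tool_pos: [0.5123, 0.0398, 0.037]
tcp_rot: [-0.103, 3.14, -0.0]
wrist_force: [0.0, 0.1, -0.5]
width: 0.849
grip_force: 0.0
```

>>> jog_arm:
  motion:
    - [0.7, 0, 0, -5, 0]
    - [0.7, 0, 0, -10, 0]
    - [0.7, 0, 0, -20, 0]
    - [0.7, 0, 0, -30, 0]
    - [0.7, 0, 0, -30, 0]
    - [1, 0, 0, -30, 0]
    - [1, 0, 0, -15, 0]
    - [1, 0, 0, 0, 0]
    - [1, 0, 0, 0, 0]

```text
time: 25.47
tool_pos: [0.5132, 0.0398, 0.1788]
tcp_rot: [-0.103, 3.136, -0.0]
wrist_force: [-0.1, -1.2, -0.3]
width: 0.999
grip_force: 0.0
```

Run:
```python
from h import *
to(431,-319,14,64.3); look()
```

```text
pose [513.2  39.8 178.8] head 93.8 | move xyz [ 106.3 -352.6  164.5] twist 29.5 q1 0.03 q6 -1.61 t 25.5 w 0.999 F [-0.1 -1.2 -0.3]
[359. 132.] [ 784. -160.] [60. 36.] 60 47 [126.  46.  74.]
[395. 137.] [ 771. -268.] [36. 59.] 84 47 [124.  45.  73.]
[191. 146.] [728. 335.] [35. 60.] 50 65 [86. 80. 64.]
[408. 163.] [ 694. -305.] [22. 18.] 29 62 [95. 50. 46.]
[332. 238.] [467. -84.] [21. 20.] 3 34 [41. 45. 50.]
[288. 242.] [442.  45.] [ 24. 118.] 1 44 [ 80.  87. 103.]
[412. 251.] [ 431. -319.] [60. 36.] 64 47 [121. 100. 124.]
inpress xy [90.1 43.5] [36. 59.] 1 [134. 121.  85.]
inpress xy [45.5 42.8] [31. 59.] 1 [ 96. 133. 133.]
```

>>> jog_arm:
  motion:
    - [1, 10.5, -35.3, 0, 0]
    - [1, 10.5, -35.3, 0, 0]
    - [1, 10.5, -35.3, 0, 0]
    - [1, 10.5, -35.3, 0, 0]
    - [1, 10.5, -35.3, 0, 0]
    - [1, 10.5, -35.3, 0, 0]
    - [1, 10.5, -35.3, 0, 0]
    - [1, 10.5, -35.3, 0, 0]
    - [1, 10.5, -35.3, 0, 0]
    - [1, 10.5, -35.3, 0, 0]

```text
time: 26.35
tool_pos: [0.4285, -0.3201, 0.1745]
tcp_rot: [0.103, -3.137, -0.004]
wrist_force: [1.3, -0.7, 0.3]
width: 0.999
grip_force: 0.0
```

>>> jog_arm:
  motion:
    - [1, 0, 0, 0, 5.9]
    - [1, 0, 0, 10, 5.9]
    - [1, 0, 0, 20, 5.9]
    - [1, 0, 0, 20, 5.9]
    - [1, 0, 0, 20, 5.9]
    - [1, 0, 0, 20, 0]
    - [1, 0, 0, 10, 0]
    - [1, 0, 0, 0, 0]
    - [1, 0, 0, 0, 0]
    - [1, 0, 0, 0, 0]

```text
time: 27.18
tool_pos: [0.4309, -0.3197, 0.0773]
tcp_rot: [0.699, 3.062, -0.0]
wrist_force: [0.6, -0.5, -0.1]
width: 0.998
grip_force: 0.0
```

Run:
```python
from h import *
to(431,-319,14,64.3); look()
```

```text
pose [ 430.9 -319.7   77.3] head 64.3 | move xyz [ 0.3  0.6 63.3] twist -0.0 q1 -0.68 q6 -1.81 t 27.2 w 0.998 F [ 0.6 -0.5 -0.1]
[359. 132.] [ 785. -160.] [60. 38.] 61 46 [125.  46.  74.]
[395. 137.] [ 771. -268.] [36. 61.] 83 46 [125.  45.  73.]
[191. 146.] [728. 335.] [35. 61.] 50 67 [86. 80. 65.]
[408. 163.] [ 692. -305.] [24. 15.] 33 60 [96. 49. 45.]
[329. 171.] [666. -71.] [18. 22.] 89 36 [41. 44. 50.]
[333. 238.] [466. -84.] [23. 18.] 12 34 [43. 47. 53.]
[407. 253.] [ 422. -306.] [39. 13.] 54 46 [105.  87. 109.]
inpress xy [90.3 43.5] [36. 59.] 1 [135. 122.  86.]
inpress xy [43.1 43.1] [36. 59.] 2 [ 96. 133. 134.]
inpress xy [-1.1 43.6] [35. 56.] 1 [138. 140. 140.]
inpress xy [-47.8  44.5] [35. 58.] 1 [135.  57.  89.]
```

>>> jog_arm:
  motion:
    - [1, 0, 0, 20, 0]
    - [1, 0, 0, 20, 0]
    - [1, 0, 0, 15, 0]
    - [1, 0, 0, 7, 0]
    - [1, 0, 0, 0, 0]
    - [-1, 0, 0, 0, 0]
    - [-1, 0, 0, 0, 0]
    - [-1, 0, 0, 0, 0]
    - [-1, 0, 0, 0, 0]
    - [-1, 0, 0, 0, 0]

```text
time: 28.07
tool_pos: [0.4319, -0.3205, 0.0165]
tcp_rot: [0.699, 3.06, -0.002]
wrist_force: [-0.1, 0.9, 6.2]
width: 0.698
grip_force: 33.8
```

>>> jog_arm:
  motion:
    - [-1, 0, 0, 0, 0]
    - [-1, 0, 0, 0, 0]
    - [-1, 0, 0, -10, 0]
    - [-1, 0, 0, -20, 0]
    - [-1, 0, 0, -25, 0]
    - [-1, 0, 0, -30, 0]
    - [-1, 0, 0, -30, 0]
    - [-1, 0, 0, -30, 0]
    - [-1, 0, 0, -15, 0]
    - [-1, 0, 0, 0, 0]

```text
time: 28.9
tool_pos: [0.4328, -0.3212, 0.1801]
tcp_rot: [0.698, 3.055, -0.006]
wrist_force: [1.7, -0.7, -1.5]
width: 0.697
grip_force: 33.1
```

>>> jog_arm:
  motion:
    - [-1, 6, 16, 0, 0]
    - [-1, 13, 35.5, 0, 0]
    - [-1, 13, 35.5, 0, 0]
    - [-1, 13, 35.5, 0, 0]
    - [-1, 13, 35.5, 0, 0]
    - [-1, 13, 35.5, 0, 0]
    - [-1, 13, 35.5, 0, 0]
    - [-1, 13, 35.5, 0, 0]
    - [-1, 13, 35.5, 0, 0]
    - [-1, 13, 35.5, 0, 0]

```text
time: 29.73
tool_pos: [0.4637, 0.038, 0.1732]
tcp_rot: [-0.699, -3.06, 0.001]
wrist_force: [0.8, -1.0, -0.8]
width: 0.695
grip_force: 33.1
```

>>> jog_arm:
  motion:
    - [-1, 0, 0, 0, -5.9]
    - [-1, 0, 0, 5, -5.9]
    - [-1, 0, 0, 15, -5.9]
    - [-1, 0, 0, 20, -5.9]
    - [-1, 0, 0, 20, -5.9]
    - [-1, 0, 0, 20, 0]
    - [-1, 0, 0, 20, 0]
    - [-1, 0, 0, 5, 0]
    - [-1, 0, 0, 0, 0]
    - [-1, 0, 0, 0, 0]

```text
time: 30.57
tool_pos: [0.4646, 0.0362, 0.0693]
tcp_rot: [0.103, -3.138, -0.0]
wrist_force: [0.2, 0.0, -1.5]
width: 0.697
grip_force: 33.2
```

Run:
```python
from h import *
to(465.9,36.5,36,93.8)
```

```text
pose [464.6  36.2  69.3] head 93.8 | move xyz [-1.3  0.2 33.3] twist -0.0 q1 0.02 q6 -1.61 t 30.6 w 0.697 F [ 0.2  0.  -1.5]
```

>>> jog_arm:
  motion:
    - [-1, -0.5, 0, 15, 0]
    - [-1, 0, 0, 10, 0]
    - [-1, 0, 0, 4, 0]
    - [-1, 0, 0, 3, 0]
    - [-1, 0, 0, 1.5, 0]
    - [-1, 0, 0, 0, 0]
    - [-1, 0, 0, 0, 0]

```text
time: 31.15
tool_pos: [0.4664, 0.0363, 0.0368]
tcp_rot: [-0.103, 3.139, -0.0]
wrist_force: [-0.2, 0.2, -0.9]
width: 0.694
grip_force: 33.3
```

>>> jog_arm:
  motion:
    - [-1, 0, 0, 0.5, 0]
    - [-1, 0, 0, 0, 0]
    - [0.7, 0, 0, 0, 0]
    - [0.7, 0, 0, 0, 0]
    - [0.7, 0, 0, 0, 0]
    - [0.7, 0, 0, 0, 0]

```text
time: 31.65
tool_pos: [0.4659, 0.0363, 0.0357]
tcp_rot: [-0.103, 3.14, -0.0]
wrist_force: [-0.4, -0.3, -0.1]
width: 0.85
grip_force: 0.0
```

>>> jog_arm:
  motion:
    - [0.7, 0, 0, -5, 0]
    - [0.7, 0, 0, -10, 0]
    - [0.7, 0, 0, -20, 0]
    - [0.7, 0, 0, -30, 0]
    - [0.7, 0, 0, -30, 0]
    - [1, 0, 0, -30, 7]
    - [1, 0, 0, -25, 7]
    - [1, 0, 0, -10, 7]
    - [1, 0, 0, 0, 7]
    - [1, 0, 0, 0, 7]

```text
time: 32.48
tool_pos: [0.4671, 0.0363, 0.1986]
tcp_rot: [0.853, 3.019, 0.002]
wrist_force: [-0.3, 0.1, -0.3]
width: 1.001
grip_force: 0.0
```

>>> jog_arm:
  motion:
    - [1, 0, 0, 0, 7]
    - [1, 0, 0, 0, 7]
    - [1, 0, 0, 0, 7]
    - [1, 0, 0, 0, 7]
    - [1, 0, 0, 0, 7]
    - [1, 0, 0, 0, 7]
    - [1, 0, 0, 0, 7]
    - [1, 0, 0, 0, 7]
    - [1, 0, 0, 0, 7]
    - [1, 0, 0, 0, 7]

```text
time: 33.32
tool_pos: [0.466, 0.0363, 0.1968]
tcp_rot: [2.434, 1.986, 0.001]
wrist_force: [0.3, 0.2, -0.2]
width: 1.001
grip_force: 0.0
```

```bash
cat >> h.py <<'E'
def wheel(im,d,hub=(568.6,-121.6)):
    w=cloud('top',d)*1000; i=im.astype(int); near=np.hypot(w[...,0]-hub[0],w[...,1]-hub[1])<100
    ht=w[near&(w[...,2]>110)&(w[...,2]<130)&(i.sum(-1)<110)]
    rd=w[near&(i[...,0]>1.8*i[...,1])&(i[...,0]>1.8*i[...,2])&(i[...,0]>90)&(w[...,2]<80)]
    def ang(p): v=p[:2]-hub; a=np.arctan2(-v[0],-v[1])+0.0663; return round(a,3)
    for n,P in(('handle',ht),('dot',rd)):
        if len(P): c=P.mean(0); print(n,len(P),c.round(1),'r',round(np.hypot(*(c[:2]-hub)),1),'ang cw',ang(c))
E
python3 - <<'E'
from h import *
im,d=look(); wheel(im,d); to(509,-145,82,-20)
cv2.imwrite('pics/t2.png',im[150:260,250:390,::-1].repeat(5,0).repeat(5,1))
E
```

```text
[359. 132.] [ 785. -160.] [60. 36.] 63 47 [124.  45.  73.]
[395. 137.] [ 771. -268.] [37. 59.] 84 47 [123.  44.  72.]
[192. 146.] [728. 336.] [35. 60.] 51 65 [85. 79. 64.]
[408. 163.] [ 694. -307.] [15. 13.] 27 67 [95. 52. 48.]
[332. 238.] [466. -84.] [23. 18.] 9 34 [41. 44. 50.]
inpress xy [90.  43.5] [37. 59.] 1 [133. 121.  85.]
inpress xy [43.1 43. ] [35. 59.] 2 [ 96. 132. 133.]
inpress xy [-1.1 43.6] [35. 56.] 1 [135. 138. 137.]
handle 55 [ 508.9 -147.2  121.1] r 65.0 ang cw 1.232
dot 28 [ 599.6 -192.6   64.6] r 77.5 ang cw -0.345
pose [466.   36.3 196.8] head -11.9 | move xyz [-168.6   79.3  114.9] twist 8.1 q1 0.02 q6 0.23 t 33.4 w 0.998 F [0.2 0.1 0.6]
```

View pics/t2.png

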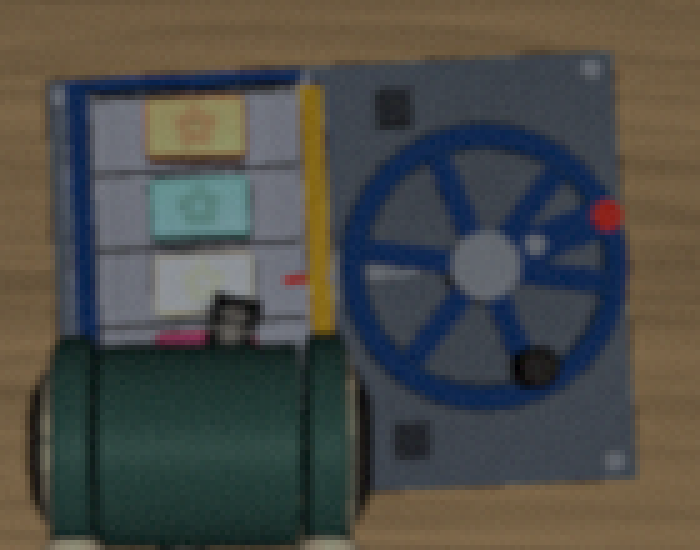

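The picture shows peach, aqua and white neat in lanes 5–3, with pink and lilac partly under the arm. The black handle is at (535,367) and the red dot at (607,215), so the wheel is at about -0.35. Now to the handle.

>>> jog_arm:
  motion:
    - [1, -17, 8, 0, 0]
    - [1, -34, 16, 0, 0]
    - [1, -34, 16, 0, 0]
    - [1, -34, 16, 0, 0]
    - [1, -34, 16, 0, 0]
    - [1, -17.5, 8, 0, 0]
    - [1, 0, 0, 0, 0]
    - [1, 0, 0, 0, 0]
    - [1, 0, 0, 0, 0]

```text
time: 34.12
tool_pos: [0.5108, -0.146, 0.196]
tcp_rot: [-2.427, -1.994, -0.0]
wrist_force: [-0.3, 0.6, 0.3]
width: 1.003
grip_force: 0.0
```

Run:
```python
from h import *
im,d=look(); to(508.9,-147.2,84,-12)
```

```text
[359. 132.] [ 785. -160.] [59. 36.] 59 47 [125.  46.  74.]
[395. 137.] [ 771. -268.] [35. 60.] 84 47 [125.  45.  74.]
[191. 146.] [729. 336.] [35. 60.] 46 66 [86. 80. 64.]
[408. 163.] [ 693. -307.] [16. 12.] 40 66 [96. 51. 48.]
inpress xy [90.  43.5] [36. 59.] 1 [134. 121.  86.]
inpress xy [43.1 43. ] [36. 59.] 2 [ 96. 133. 134.]
inpress xy [-1.1 43.7] [35. 56.] 1 [137. 140. 139.]
inpress xy [-47.8  44.6] [35. 58.] 1 [135.  56.  89.]
inpress xy [-92.8  43.5] [36. 60.] 5 [130. 110. 136.]
pose [ 510.8 -145.6  196. ] head -11.1 | move xyz [ -2.   -1.5 112. ] twist 0.9 q1 -0.32 q6 -0.13 t 34.2 w 1.001 F [-0.3  0.1 -0.2]
```

All five bars are in their lanes, with x errors of 3 mm or less. Now I descend onto the handle and grip it.

>>> jog_arm:
  motion:
    - [1, -2, -1.5, 20, 0]
    - [1, 0, 0, 20, 0]
    - [1, 0, 0, 20, 0]
    - [1, 0, 0, 20, 0]
    - [1, 0, 0, 20, 0]
    - [1, 0, 0, 12, 0]
    - [1, 0, 0, 0, 0]
    - [1, 0, 0, 0, 0]

```text
time: 34.83
tool_pos: [0.5088, -0.1472, 0.0835]
tcp_rot: [-2.426, -1.995, 0.001]
wrist_force: [-0.3, -0.0, 0.6]
width: 0.998
grip_force: 0.0
```

>>> jog_arm:
  motion:
    - [-1, 0, 0, 0, 0]
    - [-1, 0, 0, 0, 0]
    - [-1, 0, 0, 0, 0]
    - [-1, 0, 0, 0, 0]
    - [-1, 0, 0, 0, 0]
    - [-1, 0, 0, 0, 0]
    - [-1, 0, 0, 0, 0]
    - [-1, 0, 0, 0, 0]
    - [-1, 0, 0, 0, 0]
    - [-1, 0, 0, 0, 0]
  force: 60

```text
time: 35.67
tool_pos: [0.5087, -0.1485, 0.0847]
tcp_rot: [-2.428, -1.993, 0.002]
wrist_force: [-4.0, 0.2, 6.0]
width: 0.268
grip_force: 58.6
```

```bash
cat >> h.py <<'E'
def arc(a0,a1,n,hub=(568.6,-121.6),r=65):
    # rows along the handle circle, press-frame cw angles a0->a1, in the present tool frame
    R=pose()[2]; a=np.linspace(a0,a1,n+1)-0.0663
    P=np.stack([hub[0]-r*np.sin(a),hub[1]-r*np.cos(a),0*a],1)
    for s in np.diff(P,axis=0)@R: print(s[:2].round(1),end=' ')
    print()
def hang(hub=(568.6,-121.6)):
    p=pose()[0]; v=p[:2]-hub; print('tcp r %.1f ang %.3f'%(np.hypot(*v),(np.arctan2(-v[0],-v[1])+.0663)%6.283))
E
python3 - <<'E'
from h import *
to(508.9,-147.2,84,-12); hang()
arc(1.232,3.232,20); arc(3.232,4.87,17)
E
```

```text
pose [ 508.7 -148.5   84.7] head -11.2 | move xyz [ 1.3 -0.   0.7] twist 0.8 q1 -0.33 q6 -0.13 t 35.7 w 0.268 F [-4.   0.2  6. ]
tcp r 65.7 ang 1.216
[ 5.5 -3.4] [ 5.8 -2.8] [ 6.1 -2.2] [ 6.3 -1.6] [ 6.4 -1. ] [ 6.5 -0.3] [6.5 0.3] [6.4 1. ] [6.3 1.6] [6.1 2.2] [5.9 2.8] [5.5 3.4] [5.2 3.9] [4.8 4.4] [4.3 4.9] [3.8 5.3] [3.2 5.6] [2.7 5.9] [2.1 6.2] [1.4 6.3] 
[0.8 6.2] [0.2 6.3] [-0.4  6.2] [-1.   6.2] [-1.6  6. ] [-2.2  5.9] [-2.7  5.6] [-3.3  5.3] [-3.8  5. ] [-4.2  4.6] [-4.7  4.2] [-5.   3.7] [-5.4  3.2] [-5.7  2.7] [-5.9  2.1] [-6.1  1.5] [-6.2  1. ]
```

>>> jog_arm:
  motion:
    - [-1, 5.5, -3.4, 0, 0]
    - [-1, 5.8, -2.8, 0, 0]
    - [-1, 6.1, -2.2, 0, 0]
    - [-1, 6.3, -1.6, 0, 0]
    - [-1, 6.4, -1, 0, 0]
    - [-1, 6.5, -0.3, 0, 0]
    - [-1, 6.5, 0.3, 0, 0]
    - [-1, 6.4, 1, 0, 0]
    - [-1, 6.3, 1.6, 0, 0]
    - [-1, 6.1, 2.2, 0, 0]

```text
time: 36.5
tool_pos: [0.5135, -0.0868, 0.0847]
tcp_rot: [-2.427, -1.993, 0.006]
wrist_force: [-9.0, -1.6, 9.3]
width: 0.265
grip_force: 60.1
```

Run:
```python
from h import *
hang(); im,d=cam('top'); wheel(im,d); to(0,0,0,0)
```

```text
tcp r 65.2 ang 2.201
pose [514.3 -85.7  84.7] head -11.2 | move xyz [ -16.1 -520.9   86.1] twist -11.2 q1 -0.21 q6 -0.02 t 36.5 w 0.266 F [-7.   0.4 10.4]
```

>>> jog_arm:
  motion:
    - [-1, 5.9, 2.8, 0, 0]
    - [-1, 5.5, 3.4, 0, 0]
    - [-1, 5.2, 3.9, 0, 0]
    - [-1, 4.8, 4.4, 0, 0]
    - [-1, 4.3, 4.9, 0, 0]
    - [-1, 3.8, 5.3, 0, 0]
    - [-1, 3.2, 5.6, 0, 0]
    - [-1, 2.7, 5.9, 0, 0]
    - [-1, 2.1, 6.2, 0, 0]
    - [-1, 1.4, 6.3, 0, 0]

```text
time: 37.38
tool_pos: [0.5684, -0.057, 0.0847]
tcp_rot: [-2.425, -1.991, 0.005]
wrist_force: [-11.5, 2.2, 11.5]
width: 0.265
grip_force: 60.4
```

Run:
```python
from h import *
hang(); im,d=cam('top'); wheel(im,d); to(0,0,0,0)
```

```text
tcp r 64.6 ang 3.204
dot 27 [ 491.1 -121.2   63.5] r 77.5 ang cw 1.642
pose [569.8 -57.1  84.7] head -11.2 | move xyz [ -55.  -569.7   86.6] twist -11.2 q1 -0.14 q6 0.05 t 37.4 w 0.265 F [-7.3  3.  11.3]
```

>>> jog_arm:
  motion:
    - [-1, 0.8, 6.2, 0, 0]
    - [-1, 0.2, 6.3, 0, 0]
    - [-1, -0.4, 6.2, 0, 0]
    - [-1, -1, 6.2, 0, 0]
    - [-1, -1.6, 6, 0, 0]
    - [-1, -2.2, 5.9, 0, 0]
    - [-1, -2.7, 5.6, 0, 0]
    - [-1, -3.3, 5.3, 0, 0]
    - [-1, -3.8, 5, 0, 0]
    - [-1, -4.2, 4.6, 0, 0]

```text
time: 38.27
tool_pos: [0.6209, -0.0841, 0.0847]
tcp_rot: [-2.423, -1.989, 0.002]
wrist_force: [-9.9, 8.7, 11.4]
width: 0.264
grip_force: 60.4
```

Run:
```python
from h import *
hang(); im,d=cam('top'); wheel(im,d); to(0,0,0,0); arc(4.195,4.87,7)
```

```text
tcp r 64.3 ang 4.156
dot 2 [530.3 -60.4  68.8] r 72.2 ang cw 2.649
pose [621.7 -85.3  84.7] head -11.3 | move xyz [ -37.8 -626.    87.6] twist -11.3 q1 -0.18 q6 0.02 t 38.3 w 0.264 F [-9.2  6.6 10.3]
[-4.7  4.2] [-5.   3.7] [-5.4  3.2] [-5.7  2.7] [-5.9  2.1] [-6.1  1.5] [-6.2  1. ]
```

>>> jog_arm:
  motion:
    - [-1, -4.7, 4.2, 0, 0]
    - [-1, -5, 3.7, 0, 0]
    - [-1, -5.4, 3.2, 0, 0]
    - [-1, -5.7, 2.7, 0, 0]
    - [-1, -5.9, 2.1, 0, 0]
    - [-1, -6.1, 1.5, 0, 0]
    - [-1, -6.2, 1, 0, 0]
    - [-1, 0, 0, 0, 0]
    - [-1, 0, 0, 0, 0]

```text
time: 39.07
tool_pos: [0.6328, -0.1287, 0.0847]
tcp_rot: [-2.427, -1.992, 0.002]
wrist_force: [-5.1, 0.5, 5.9]
width: 0.269
grip_force: 59.8
```

Run:
```python
from h import *
hang(); im,d=look(); wheel(im,d); to(0,0,0,0); print(rim(d,im))
cv2.imwrite('pics/t3.png',im[150:260,250:390,::-1].repeat(5,0).repeat(5,1))
```

```text
tcp r 64.6 ang 4.889
[359. 132.] [ 784. -160.] [59. 37.] 60 47 [126.  46.  75.]
[395. 137.] [ 771. -268.] [36. 59.] 84 47 [126.  45.  74.]
[192. 146.] [728. 336.] [37. 60.] 50 68 [88. 82. 66.]
[408. 163.] [ 693. -305.] [20. 19.] 30 62 [97. 51. 46.]
[361. 202.] [ 583. -159.] [102.  86.] 76 68 [46. 60. 85.]
inpress xy [88.5 71.5] [36. 56.] 1 [139. 126.  87.]
inpress xy [43.1 73.6] [36. 57.] 4 [ 98. 136. 136.]
inpress xy [-2.4 74.5] [36. 59.] 1 [140. 142. 140.]
inpress xy [-46.3  73.7] [35. 59.] 1 [137.  56.  88.]
inpress xy [-93.1  73.1] [35. 58.] 1 [132. 111. 138.]
handle 1 [ 614.5 -113.4  125.7] r 46.6 ang cw -1.681
dot 28 [576.9 -44.6  65.5] r 77.4 ang cw -2.968
pose [ 632.8 -128.7   84.7] head -11.2 | move xyz [   2.9 -645.5   86. ] twist -11.2 q1 -0.24 q6 -0.04 t 39.1 w 0.266 F [-4.8  0.8  6.4]
(array([ 0.56918535, -0.12234763,  0.07477772]), 460)
```

View pics/t3.png

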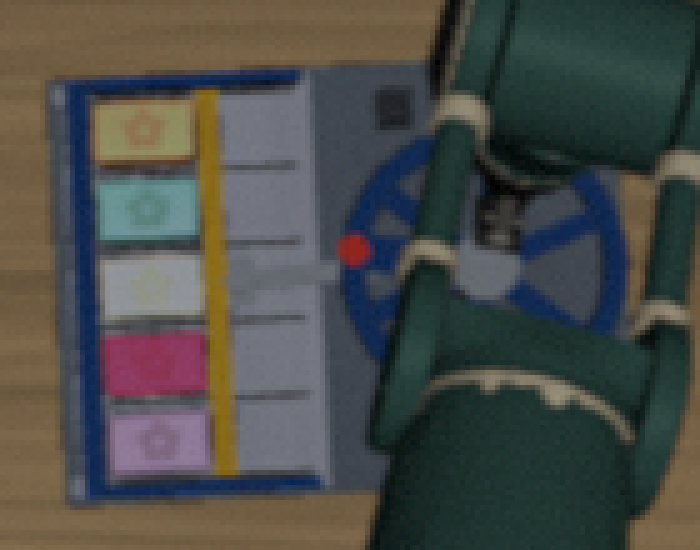

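The red dot at (354,250) is in line with the red mark, at wheel ≈ 3.31. All the bars are squared at the fence. I release the handle and lift away.

>>> jog_arm:
  motion:
    - [0.2, 0, 0, 0, 0]
    - [0.4, 0, 0, 0, 0]
    - [0.6, 0, 0, 0, 0]
    - [0.6, 0, 0, 0, 0]
    - [0.6, 0, 0, -5, 0]
    - [0.6, 0, 0, -15, 0]
    - [0.6, 0, 0, -30, 0]
    - [0.6, 0, 0, -30, 0]
    - [0.6, 0, 0, -30, 0]
    - [0.6, 0, 0, 0, 0]

```text
time: 39.95
tool_pos: [0.6382, -0.1294, 0.2024]
tcp_rot: [2.42, 1.987, 0.012]
wrist_force: [0.5, -0.2, 1.2]
width: 0.801
grip_force: 0.0
```

>>> jog_arm:
  motion:
    - [0.6, -25, 0, 0, 0]
    - [0.6, -35, 0, 0, 0]
    - [0.6, -35, 0, 0, 0]
    - [0.6, -35, 0, 0, 0]
    - [0.6, -25, 0, 0, 0]
    - [0.6, 0, 0, 0, 0]
    - [0.6, 0, 0, 0, 0]

```text
time: 40.53
tool_pos: [0.6032, -0.2819, 0.1938]
tcp_rot: [-2.431, -1.99, -0.001]
wrist_force: [0.4, -0.0, -0.5]
width: 0.802
grip_force: 0.0
```

Run:
```python
from h import *
im,d=look(); wheel(im,d); to(0,0,0,0)
cv2.imwrite('pics/t4.png',im[150:260,250:390,::-1].repeat(5,0).repeat(5,1))
```

```text
[359. 132.] [ 784. -160.] [60. 37.] 61 47 [130.  47.  77.]
[395. 137.] [ 771. -268.] [36. 60.] 83 47 [128.  47.  76.]
[191. 146.] [727. 335.] [37. 61.] 50 66 [89. 83. 67.]
[408. 163.] [ 694. -307.] [15. 13.] 14 67 [99. 55. 50.]
[332. 238.] [467. -84.] [21. 21.] 1 35 [43. 47. 53.]
inpress xy [88.8 72.9] [36. 53.] 1 [141. 128.  89.]
inpress xy [43.  73.6] [36. 57.] 4 [100. 138. 138.]
inpress xy [-2.3 74.4] [35. 59.] 1 [142. 145. 143.]
inpress xy [-46.4  73.7] [35. 59.] 1 [139.  58.  90.]
inpress xy [-93.1  73.1] [35. 58.] 1 [133. 112. 139.]
handle 54 [ 633.1 -127.6  121.1] r 64.7 ang cw -1.411
dot 28 [576.8 -44.6  65.6] r 77.4 ang cw -2.969
pose [ 603.4 -280.6  193.8] head -11.3 | move xyz [ 156.7 -646.8  193.9] twist -11.3 q1 -0.47 q6 -0.28 t 40.6 w 0.798 F [ 0.1 -0.2 -0.1]
```

View pics/t4.png

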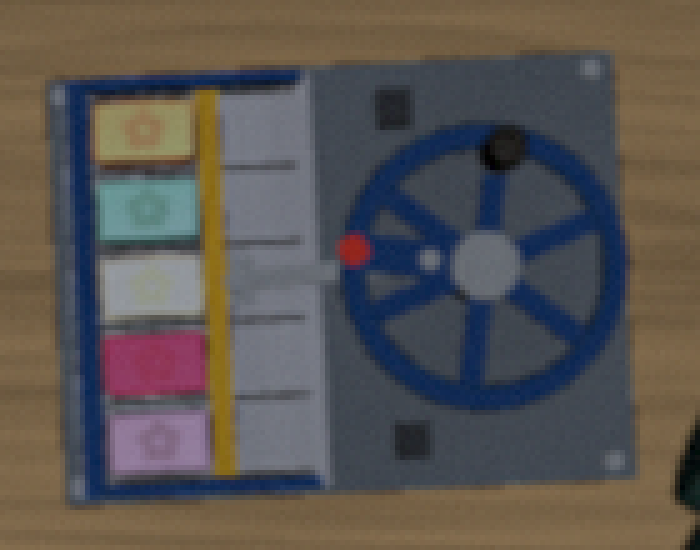

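The released wheel holds at about 3.31 with the dot at (354,250), and the row stands square against the fence. I hand in.

```bash
python3 -c "
from workcell import bot
print(bot.finish_job())"
```

```text
the job is handed in; nothing more can be done
None
```

All five bars stand flower up, one per lane and squared at the fence; the flywheel rests about 0.17 rad past dead centre (my camera measurement), and I have handed the job in but got no verdict back.

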